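# Pop the spring lid of the small dosing box and prime the pump

## Task

Prime the pump in the small dosing box, using fingertips only: press down the front edge of its lid until the touch catch lets go and the lid springs ajar, push the lid up and back until it leans past upright and stays there, then press the round black button inside fully in and let it go. Leave the wide dosing box shut, and do not pick up or shift any of the things standing around.

Things in the scene. Friction and masses are not known exactly. Their poses are not given: they have to be found in the camera images.
- small_box_base (a point): Centre of the underside of the small dosing box: fixed, plain steel, 110 mm deep (front to back), 110 mm wide, rim 104 mm high, one flat hinged lid on top; x points from its front (robot side) to its hinge side, y left, z up. The catch sits under the middle of the lid's front edge.
- small_lid (a joint): Angle (rad) of the small lid: 0 = shut and latched, 1.571 = upright, 1.85 = stop. Pressed down near its front edge (about 5 N; it gives at about -0.05, 5 mm there, and stops at -0.07) the catch trips for good; as the finger leaves, a spring pin lifts the lid to about 0.47. From there the hinge is stiff and stays where left; about 2 N at the edge swings it on.
- small_edge (a point): Middle of the upper front edge of the small lid, an aluminium plate 105 mm deep, 110 mm wide, 8 mm thick; moves with the lid. Shut, it is 120 mm up and its x axis points level from the front of the box to its hinge (away from the robot), y to the left along the edge, z up. A round press mark, 20 mm across, is centred 15 mm behind it.
- small_hinge (a point): Middle of the small lid's hinge line, at the far side of the box, level with the lid's underside (112 mm up); fixed; its x axis points level from the front of the box to its hinge (away from the robot), y to the left along the edge, z up. The lid reaches 105 mm from it.
- prime (a joint): Travel (m) of the round black prime button under the small lid: 0 = out, 0.006 = fully in; it springs back. It takes 1.5 N to start and 5 N fully in.
- prime_top (a point): Centre of the top of the prime button, 28 mm across, which moves straight down. 50 mm in front of the hinge line, 14 mm below it and 6 mm below the rim; the well around it is 102 by 102 mm. The lid's spring pin, 8 mm thick, stands 18 mm above hinge height, 40 mm in front of the hinge line, 39 mm to the left.
- wide_lid (a joint): Hinge angle (rad) of the lid of the other dosing box, alike but 180 mm wide, with the same touch catch: 0 = shut. It is to stay shut.
- wide_edge (a point): Middle of the upper front edge of the wide lid (same height as the small one); its x axis points level from the front of the box to its hinge (away from the robot), y to the left along the edge, z up.
- jar: Bystander: closed white jar with a steel cap, 56 mm across, 75 mm high, standing between the two dosing boxes. Loose.
- squeeze_bottle: Bystander: closed white bottle, 60 mm across, 170 mm high, standing behind the dosing boxes. Loose.
- cutlery_cup: Bystander: open steel cup, 80 mm across, 120 mm high, standing behind the dosing boxes. Loose.
- mug: Bystander: white mug, 80 mm across, 90 mm high, to the robot's right. Loose.
- bowl: Bystander: white bowl, 130 mm across, 55 mm high, to the robot's right. Loose.
- brush: Bystander: brush lying on the bench in front of the gap between the boxes. Loose.
- spoon: Bystander: spoon lying on the bench to the left of the boxes. Loose.

How it is judged:
By the outcome, as a careful person would: the job done as asked, in the order asked, and still so for the second after the job is handed in, with the robot touching nothing.
It also fails if it takes over 51 s, if anything falls off the work surface, if the arm or the gripper's body presses on something with over 40 N, if the wrist force passes 120 N, or if a joint passes its speed limit or range.

## Robot

A 6-joint arm with a two-finger parallel gripper is mounted at the origin on the work surface. World frame = base frame: x ahead of the robot, y to its left, z up, the work surface at z = 0. Lengths are in m, angles in rad, forces in N, time in s.
With the tool pointing down it reaches from about 0.4 to 0.825 m from the base axis. Payload 7 kg.
Tool frame: the origin (TCP) lies midway between the tips of the shut fingers; the grasp point (between the pads) lies hold_point_z behind it (hold_point_z is the distance from the TCP to the grasp point, in m); z points along the fingers, y is the line along which they close (so a half turn about z gives the same grasp; the last joint's range is limited). The gripper opens to 88 mm and grips with 3 to 60 N. Pads are 19 mm wide; open, the fingers measure 130 mm over their backs; the gripper's body (78 mm by 193 mm) begins 47 mm behind the grasp point.
Start: joints at [1.582, 0.359, 0.012, 0, -1.224, -0.288], TCP at [0.184, 0.649, 0.227] pointing down, gripper open.
Joint ranges: [-3.07, 3.07], [-1.43, 2.12], [-1.02, 1.25], [-3.03, 1.67], [-3.05, -0], [-3.03, 3.03]. Speed limits (rad/s): [2.39, 2.39, 3.01, 3.14, 3.14, 3.14].

## Interface

Orientations are given as [roll, pitch, yaw] about the fixed x, y, z axes, in that order (R = Rz(yaw) Ry(pitch) Rx(roll)).
In Python, from station import * gives the robot as it stands.
- The arm moves only by the tool apply_moves, never from a script. Its argument "steps" is a list of rows, each an object with "translation": the shift along the world's x, y, z scaled (see below), a list of three; "rotation": the turn, a rotation vector about the world's x, y, z scaled (see below), a list of three. A call has exactly 10 rows; each row is the pose to reach, as a shift and turn from the pose commanded when the call began; what a row does not reach only later rows make up. The controller multiplies each number of a shift by 250 mm and each number of a turn by 30 degrees. A row lasts 1/12 s, in which the tool goes at most 41.7 mm and 7.16 degrees, less where a joint would pass 70% of its speed; a pose out of reach is approached as far as the arm can. A call with a number of a shift or a turn outside -1 to 1 is refused whole. A call with a gripper value outside its range is refused whole. "jaw" is the closure, from -1 (fully open) to 1 (shut), so that 0 is half open, set as the call begins (left out, the last holds). The fingers move at their own pace and stop on an object; "newtons" is the grip in N (left out, the last holds). Time passes only in rows, so rows that repeat a pose let the fingers close, or fill a call up. It gives the time, the measured TCP pose, the force, the opening and the grip force at its end, in the units of the state.
- get_state(): the state, without advancing time (a new reading comes with each control period).
- grab_frame(name): name is "scene" or "top" or "wrist"; returns the picture (420x560x3 uint8, blue, green, red); there is no depth.
- camera_model(name): a dict with "fx", "fy", "cx", "cy" (pixels), "xyz" and "rotation" of the camera in the world. Camera axes: x right, y down, z forward; pixel columns grow to the right and rows downward; lengths in m; the calibration is good to about 2 mm. A picture is of the moment at which its call begins: read the wrist's pose just before it. camera_model takes no time and is no camera call; for the wrist camera it gives the pose at the moment of the call.
- job_done(): hands the job in; it is judged then, once.
The state is a dict: "t": time; "q": joint angles; "qd": joint speeds; "joint_efforts": joint torques, N m; "eef_pos": TCP position; "ee_rot": TCP orientation; "force": force on the tool from outside, world axes, zero at the start; "moment": the same for the moment, N m; "width": finger opening in m; "gripper_force": force on a finger pad.
Only numpy, scipy, OpenCV 4.12 (cv2) and the standard library are available. Lean on these libraries where they do the work, as an engineer would, in place of code of your own. Each camera call takes 0.05 s, during which the arm holds its last target. There are 200 camera calls.

## Working session

There is one attempt and no reset: what is moved stays moved. The work goes in short steps, Python scripts to look and compute and a tool call to move; the robot and the scene stay as the last step left them, time stands still between calls to the robot, and variables do not carry over. Pictures are saved under pics/ and viewed, at most 10 in all, crops included, and the job is handed in when it is done.

Besides the shell and the picture viewer there is one more tool, called after "Call:" as a command line: name --argument value ..., lists and objects as JSON in quotes. apply_moves: Moves the arm, as the interface text tells. Shifts and turns lie within -1 to 1; 1 stands for 250 mm of shift or 30 degrees of turn. Its arguments: {"type":"object","properties":{"steps":{"type":"array"},"jaw":{"type":"number"},"newtons":{"type":"number"}},"required":["steps"]}

```bash
mkdir -p pics; ls; python3 - <<'E'
from station import *
import cv2
s=get_state();print(s)
for n in("scene","top"):
    print(n,camera_model(n)); cv2.imwrite(f"pics/{n}0.png",grab_frame(n))
E
```

```text
pics
{'t': 0.0, 'q': array([ 1.58209588e+00,  3.59425260e-01,  1.10613350e-02, -3.34295635e-04,
       -1.22407038e+00, -2.88074883e-01]), 'qd': array([-2.04844199e-03, -9.42229805e-05, -1.44855448e-03, -6.49750596e-04,
       -4.56304085e-04, -1.27898602e-03]), 'joint_efforts': array([-4.73323835e-04, -5.82711017e+01,  2.93048537e+01,  6.99741796e+00,
        7.01118741e-03, -1.57665850e-04]), 'eef_pos': array([0.18436145, 0.64884071, 0.22560179]), 'ee_rot': array([ 3.13993289e+00, -1.64097308e-04, -2.76889052e-01]), 'force': array([-7.13141082e-04,  3.01649416e-01, -1.23807146e+00]), 'moment': array([0.00357536, 0.08044362, 0.01869363]), 'gripper_force': 0.0, 'width': 0.08761109129349838}
scene {'fx': 414.2451882033597, 'fy': 414.2451882033597, 'cx': 272.5550367445599, 'cy': 204.251212805253, 'xyz': array([ 1.22573337, -0.46531848,  0.81551738]), 'rotation': array([-2.30973649,  0.00277272,  1.00364584])}
top {'fx': 394.87369626704924, 'fy': 394.87369626704924, 'cx': 287.0433844907349, 'cy': 212.24518608930717, 'xyz': array([ 0.43017535, -0.03878317,  1.28305719]), 'rotation': array([-3.03491225,  0.02310085, -1.58566599])}
```

View pics/top0.png

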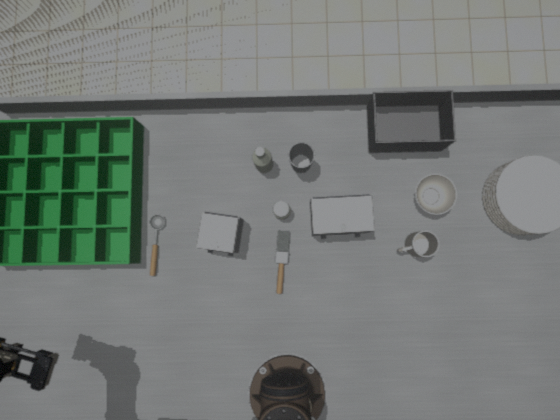

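View pics/scene0.png

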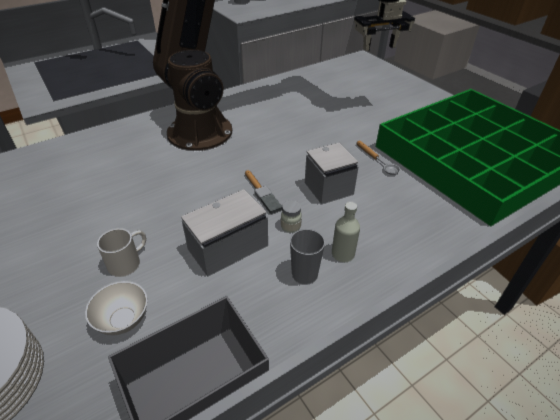

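The top view shows the small box at about (219,232), the wide box at (342,215) and the jar at (282,210). I'll enlarge the small box to get its corners.

```bash
python3 - <<'E'
import cv2,numpy as np
a=cv2.imread("pics/top0.png")[200:265,185:255]; b=cv2.imread("pics/scene0.png")[140:205,295:365]
f=lambda i:cv2.resize(i,None,fx=5.7,fy=5.7,interpolation=cv2.INTER_CUBIC)
o=np.hstack([f(a),f(b)])
for im,x0 in((a,0),(b,399)):
    for k in range(0,70,10):
        cv2.line(o,(int(x0+k*5.7),0),(int(x0+k*5.7),370),(0,255,255),1)
        if k<65: cv2.line(o,(x0,int(k*5.7)),(x0+399,int(k*5.7)),(0,255,255),1)
cv2.imwrite("pics/crop0.png",o);print(o.shape)
E
```

```text
(370, 798, 3)
```

View pics/crop0.png

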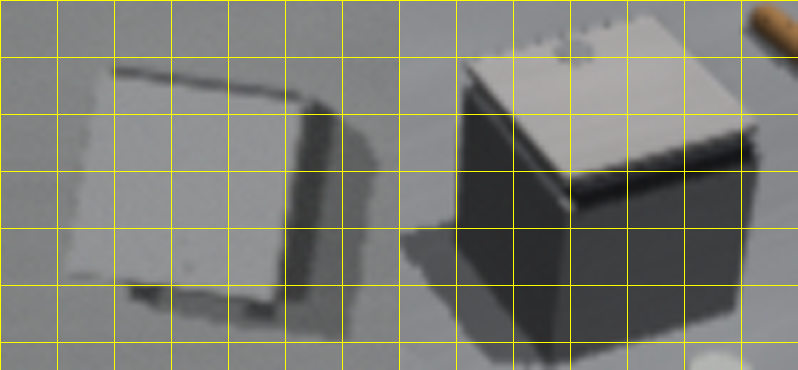

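The crops show lid corners: in the top half far-left (108,68), far-right (303,97), near-right (272,303), near-left (67,273); in the scene half front-right (466,65), front-left (650,14), hinge-left (753,122), hinge-right (567,178), with the press mark at (573,52).

```bash
cat > h.py <<'E'
import numpy as np
from scipy.spatial.transform import Rotation as R
from scipy.optimize import least_squares
def proj(c,P):
    p=(np.atleast_2d(P)-c["xyz"])@R.from_euler("xyz",c["rotation"]).as_matrix()
    return np.c_[c["fx"]*p[:,0]/p[:,2]+c["cx"],c["fy"]*p[:,1]/p[:,2]+c["cy"]]
def ray(c,uv,z):
    d=R.from_euler("xyz",c["rotation"]).as_matrix()@[(uv[0]-c["cx"])/c["fx"],(uv[1]-c["cy"])/c["fy"],1]
    return c["xyz"]+d*(z-c["xyz"][2])/d[2]
E
python3 - <<'E'
from station import *
from h import *
ct,cs=camera_model("top"),camera_model("scene")
D=lambda a,x0,o:(np.array(a,float)-[x0,0]+.5)/5.7-.5+o
t=D([(67,273),(272,303),(303,97),(108,68)],0,[185,200])   # FL FR HR HL
s=D([(650,14),(466,65),(567,178),(753,122),(573,52)],399,[295,140])
L=np.array([[0,.055,0],[0,-.055,0],[.105,-.055,0],[.105,.055,0],[.015,0,0]])
def W(p): return R.from_euler("z",p[2]).apply(L)+[p[0],p[1],.12]
for w in((1,1),(1,0),(0,1)):
    f=lambda p:np.r_[w[0]*(proj(ct,W(p)[:4])-t).ravel(),w[1]*(proj(cs,W(p))-s).ravel()]
    r=least_squares(f,[.5,.2,0],x_scale=[.1,.1,.1]);print(r.x,np.round(r.fun.reshape(-1,2),1).tolist())
for n,uv,z in(("jar",(282,209),.075),("bottle",(260,152),.17),("cup",(302,150),.12),("wideFL",(311,237),.12),("wideFR",(374,233),.12),("spoon",(153,275),0),("brush",(280,292),0),("spoonbowl",(158,222),0)): print(n,ray(ct,uv,z).round(3))
E
```

```text
[ 0.44760527  0.20209642 -0.15776172] [[-0.3, -0.3], [0.4, -0.3], [0.5, 0.7], [-1.7, 0.6], [0.1, 0.3], [-0.6, -0.1], [-0.9, 0.4], [1.0, 0.6], [-0.2, 0.5]]
[ 0.44814422  0.20175435 -0.16660865] [[-0.2, -0.7], [0.5, -0.3], [0.9, 0.7], [-1.2, 0.3], [0.0, 0.0], [-0.0, -0.0], [-0.0, 0.0], [0.0, 0.0], [-0.0, 0.0]]
[ 0.44617848  0.20296175 -0.14503123] [[-0.0, 0.0], [0.0, -0.0], [-0.0, 0.0], [-0.0, 0.0], [-0.1, -0.2], [-0.5, -0.3], [-0.4, 0.1], [1.2, 0.0], [-0.2, 0.2]]
jar [0.57  0.003 0.075]
bottle [0.726 0.061 0.17 ]
cup [ 0.743 -0.062  0.12 ]
wideFL [ 0.481 -0.083  0.12 ]
wideFR [ 0.49  -0.268  0.12 ]
spoon [0.371 0.426 0.   ]
brush [0.312 0.015 0.   ]
spoonbowl [0.543 0.413 0.   ]
```

Call:
apply_moves --steps '[{"translation":[0.04,-0.06,0],"rotation":[0,0,0.03]},{"translation":[0.1,-0.16,0],"rotation":[0,0,0.06]},{"translation":[0.17,-0.27,0],"rotation":[0,0,0.1]},{"translation":[0.24,-0.38,0],"rotation":[0,0,0.14]},{"translation":[0.3,-0.49,0],"rotation":[0,0,0.18]},{"translation":[0.37,-0.6,0],"rotation":[0,0,0.22]},{"translation":[0.43,-0.7,0],"rotation":[0,0,0.233]},{"translation":[0.49,-0.79,0],"rotation":[0,0,0.233]},{"translation":[0.53,-0.86,0],"rotation":[0,0,0.233]},{"translation":[0.556,-0.898,0],"rotation":[0,0,0.233]}]' --jaw 1 --newtons 20

```text
t: 0.93
eef_pos: [0.3241, 0.4226, 0.2265]
ee_rot: [3.141, 0.0, -0.156]
force: [0.3, -0.5, -0.6]
width: 0.0264
gripper_force: 0.0
```

Call:
apply_moves --steps '[{"translation":[0.04,-0.06,0],"rotation":[0,0,0]},{"translation":[0.1,-0.16,0],"rotation":[0,0,0]},{"translation":[0.17,-0.27,-0.03],"rotation":[0,0,0]},{"translation":[0.24,-0.38,-0.07],"rotation":[0,0,0]},{"translation":[0.3,-0.49,-0.11],"rotation":[0,0,0]},{"translation":[0.37,-0.6,-0.15],"rotation":[0,0,0]},{"translation":[0.43,-0.7,-0.2],"rotation":[0,0,0]},{"translation":[0.49,-0.79,-0.24],"rotation":[0,0,0]},{"translation":[0.53,-0.86,-0.27],"rotation":[0,0,0]},{"translation":[0.556,-0.898,-0.28],"rotation":[0,0,0]}]'

```text
t: 1.77
eef_pos: [0.4625, 0.1982, 0.155]
ee_rot: [3.14, 0.002, -0.156]
force: [-0.4, -0.2, -0.2]
width: 0.0004
gripper_force: 0.0
```

```bash
python3 - <<'E'
from station import *
import station,cv2
s=get_state();print(s); print(getattr(station,"hold_point_z",None))
print(camera_model("wrist"))
cv2.imwrite("pics/w1.png",grab_frame("wrist"))
E
```

```text
{'t': 1.7667, 'q': array([ 7.95623964e-01,  1.39104932e-01, -4.60043329e-01, -3.96059894e-04,
       -9.74164211e-01,  6.19009772e-01]), 'qd': array([-0.26579638,  0.06518958,  0.03497345,  0.00245752,  0.04569911,
        0.25714626]), 'joint_efforts': array([  1.01166934, -38.0656743 ,  25.81037164,   6.2568824 ,
         0.22048395,  -0.11768184]), 'eef_pos': array([0.46252872, 0.19820029, 0.15504407]), 'ee_rot': array([ 3.13973312e+00,  1.72634640e-03, -1.56387138e-01]), 'force': array([-0.35185571, -0.20888122, -0.21708759]), 'moment': array([-0.0239249 , -0.00721122, -0.03639857]), 'gripper_force': 0.0, 'width': 0.00040674716708120407}
0.0188
{'fx': 318.846489324037, 'fy': 318.846489324037, 'cx': 277.42845458568513, 'cy': 210.03858225889334, 'xyz': array([0.53770327, 0.18674568, 0.31289221]), 'rotation': array([ 2.85248311e+00, -2.10702164e-03, -1.72749187e+00])}
```

View pics/w1.png

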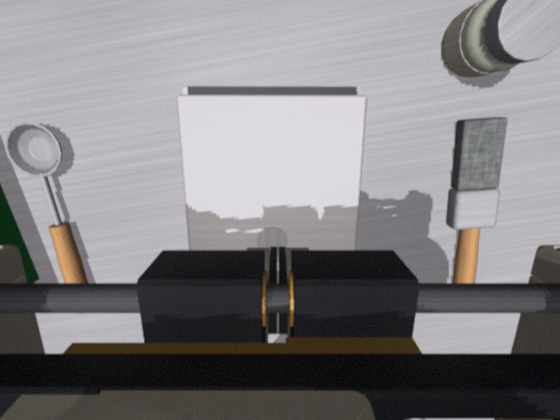

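The wrist view shows the lid's hinge corners at about (179,97) and (365,97), and the press mark at about (271,238), right ahead of the fingertips.

```bash
python3 - <<'E'
from station import *
from h import *
c=camera_model("wrist")
for uv in((179,97),(365,97),(271,238)): print(ray(c,uv,.12).round(4))
p=np.array([.4476,.2021]);e=np.array([np.cos(.157),-np.sin(.157)]);print("hinge",p+.105*e,"mark",p+.015*e,"button",p+.055*e); print(get_state()["eef_pos"])
E
```

```text
[0.5568 0.2399 0.12  ]
[0.5402 0.135  0.12  ]
[0.4634 0.202  0.12  ]
hinge [0.55130858 0.18568264] mark [0.46241551 0.19975466] button [0.50192354 0.19350043]
[0.4630189  0.19780953 0.155165  ]
```

Call:
apply_moves --steps '[{"translation":[0,0.01,-0.04],"rotation":[0,0,0]},{"translation":[0,0.01,-0.08],"rotation":[0,0,0]},{"translation":[0,0.01,-0.11],"rotation":[0,0,0]},{"translation":[0,0.01,-0.125],"rotation":[0,0,0]},{"translation":[0,0.01,-0.132],"rotation":[0,0,0]},{"translation":[0,0.01,-0.138],"rotation":[0,0,0]},{"translation":[0,0.01,-0.144],"rotation":[0,0,0]},{"translation":[0,0.01,-0.148],"rotation":[0,0,0]},{"translation":[0,0.01,-0.152],"rotation":[0,0,0]},{"translation":[0,0.01,-0.152],"rotation":[0,0,0]}]'

```text
t: 2.65
eef_pos: [0.4625, 0.2032, 0.119]
ee_rot: [-3.141, -0.0, -0.155]
force: [-2.2, 0.9, 2.3]
width: 0.0002
gripper_force: 1.5
```

Call:
apply_moves --steps '[{"translation":[0,0,-0.003],"rotation":[0,0,0]},{"translation":[0,0,-0.006],"rotation":[0,0,0]},{"translation":[0,0,-0.009],"rotation":[0,0,0]},{"translation":[0,0,-0.012],"rotation":[0,0,0]},{"translation":[0,0,-0.014],"rotation":[0,0,0]},{"translation":[0,0,-0.016],"rotation":[0,0,0]},{"translation":[0,0,-0.018],"rotation":[0,0,0]},{"translation":[0,0,-0.02],"rotation":[0,0,0]},{"translation":[0,0,-0.02],"rotation":[0,0,0]},{"translation":[0,0,-0.02],"rotation":[0,0,0]}]'

```text
t: 3.48
eef_pos: [0.4624, 0.2031, 0.1143]
ee_rot: [-3.141, -0.0, -0.155]
force: [-4.9, 2.3, 9.0]
width: 0.0006
gripper_force: 4.5
```

Call:
apply_moves --steps '[{"translation":[0,0,-0.003],"rotation":[0,0,0]},{"translation":[0,0,-0.005],"rotation":[0,0,0]},{"translation":[0,0,-0.005],"rotation":[0,0,0]},{"translation":[0,0,0.02],"rotation":[0,0,0]},{"translation":[0,0,0.07],"rotation":[0,0,0]},{"translation":[0,0,0.13],"rotation":[0,0,0]},{"translation":[0,0,0.2],"rotation":[0,0,0]},{"translation":[0,0,0.27],"rotation":[0,0,0]},{"translation":[0,0,0.32],"rotation":[0,0,0]},{"translation":[0,0,0.34],"rotation":[0,0,0]}]'

```text
t: 4.32
eef_pos: [0.4634, 0.2032, 0.2006]
ee_rot: [-3.139, -0.002, -0.155]
force: [1.0, -0.4, -0.1]
width: 0.0004
gripper_force: 0.0
```

```bash
python3 - <<'E'
from station import *
import cv2,numpy as np
print(get_state()["eef_pos"],get_state()["q"])
a=grab_frame("wrist");b=grab_frame("scene")[100:250,260:460]
cv2.imwrite("pics/w2.png",np.hstack([cv2.resize(a,(400,300)),cv2.resize(b,(400,300))]))
E
```

```text
[0.46338121 0.20316142 0.20056731] [ 8.02532350e-01  9.70727832e-02 -3.95145666e-01  7.56012911e-04
 -1.07552352e+00  6.13200176e-01]
```

View pics/w2.png

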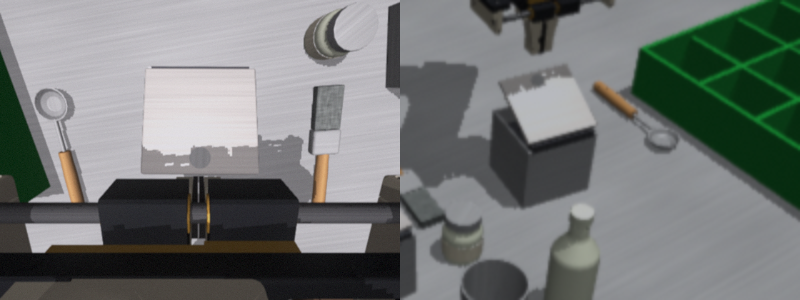

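The right half shows the lid sprung ajar (free edge near (540,75)); the fingertips are clear above it. Next I move back toward the robot and tilt the fingers forward.

Call:
apply_moves --steps '[{"translation":[-0.02,0.003,0],"rotation":[-0.016,-0.1,0]},{"translation":[-0.05,0.006,0],"rotation":[-0.031,-0.2,0]},{"translation":[-0.08,0.009,0],"rotation":[-0.047,-0.3,0]},{"translation":[-0.11,0.012,0],"rotation":[-0.063,-0.4,0]},{"translation":[-0.14,0.015,0],"rotation":[-0.078,-0.5,0]},{"translation":[-0.17,0.018,0],"rotation":[-0.094,-0.6,0]},{"translation":[-0.2,0.021,0],"rotation":[-0.11,-0.7,0]},{"translation":[-0.22,0.024,0],"rotation":[-0.125,-0.8,0]},{"translation":[-0.244,0.028,0],"rotation":[-0.141,-0.9,0]},{"translation":[-0.244,0.028,0],"rotation":[-0.155,-0.988,0]}]'

```text
t: 5.25
eef_pos: [0.4033, 0.2155, 0.2063]
ee_rot: [3.141, -0.518, -0.156]
force: [0.6, -1.4, 0.3]
width: 0.0002
gripper_force: 0.0
```

```bash
python3 - <<'E'
from station import *
s=get_state();print(s["q"].round(3),s["eef_pos"],s["ee_rot"])
E
```

```text
[ 1.29  -0.188 -1.017  0.736 -0.82  -0.411] [0.40326492 0.21546085 0.20632317] [ 3.14099543 -0.51762924 -0.1564726 ]
```

Call:
apply_moves --steps '[{"translation":[0.02,-0.004,0],"rotation":[0.013,0.08,0]},{"translation":[0.04,-0.007,0],"rotation":[0.026,0.165,0]},{"translation":[0.06,-0.01,0],"rotation":[0.039,0.25,0]},{"translation":[0.077,-0.014,0],"rotation":[0.052,0.329,0]},{"translation":[0.077,-0.014,-0.05],"rotation":[0.052,0.329,0]},{"translation":[0.077,-0.014,-0.11],"rotation":[0.052,0.329,0]},{"translation":[0.077,-0.014,-0.17],"rotation":[0.052,0.329,0]},{"translation":[0.077,-0.014,-0.22],"rotation":[0.052,0.329,0]},{"translation":[0.077,-0.014,-0.252],"rotation":[0.052,0.329,0]},{"translation":[0.077,-0.014,-0.252],"rotation":[0.052,0.329,0]}]'

```text
t: 6.08
eef_pos: [0.4219, 0.2081, 0.1397]
ee_rot: [3.131, -0.339, -0.154]
force: [0.3, -0.6, -1.1]
width: 0.0005
gripper_force: 0.0
```

```bash
python3 - <<'E'
from station import *
import numpy as np
s=get_state();print(s["q"].round(3),s["eef_pos"],s["ee_rot"],s["force"])
e=np.array([.988,-.155,0]);H=np.array([.55,.1865,0])
for a,z in((.0094,.1375),(.0227,.1576),(.0419,.1754),(.0669,.1886),(.0896,.194),(.1146,.195)):
    p=H+(a-.105)*e+[0,0,z]; print(p.round(4),((p-s["eef_pos"])/.25).round(3))
E
```

```text
[ 1.103 -0.04  -0.952  0.564 -0.639 -0.142] [0.42189318 0.20810635 0.13965654] [ 3.13118599 -0.33870419 -0.15369166] [ 0.30449717 -0.55496192 -1.05207523]
[0.4555 0.2013 0.1375] [ 0.135 -0.027 -0.009]
[0.4687 0.1993 0.1576] [ 0.187 -0.035  0.072]
[0.4877 0.1963 0.1754] [ 0.263 -0.047  0.143]
[0.5124 0.1924 0.1886] [ 0.362 -0.063  0.196]
[0.5348 0.1889 0.194 ] [ 0.452 -0.077  0.217]
[0.5595 0.185  0.195 ] [ 0.55  -0.092  0.221]
```

Call:
apply_moves --steps '[{"translation":[0.05,-0.01,0],"rotation":[0,0,0]},{"translation":[0.1,-0.02,0],"rotation":[0,0,0]},{"translation":[0.135,-0.027,0],"rotation":[0,0,0]},{"translation":[0.153,-0.03,0.028],"rotation":[0,0,0]},{"translation":[0.17,-0.033,0.054],"rotation":[0,0,0]},{"translation":[0.187,-0.035,0.08],"rotation":[0,0,0]},{"translation":[0.21,-0.038,0.105],"rotation":[0,0,0]},{"translation":[0.235,-0.042,0.13],"rotation":[0,0,0]},{"translation":[0.263,-0.047,0.151],"rotation":[0,0,0]},{"translation":[0.263,-0.047,0.151],"rotation":[0,0,0]}]'

```text
t: 6.92
eef_pos: [0.4897, 0.1988, 0.1812]
ee_rot: [3.137, -0.342, -0.156]
force: [0.1, 0.9, 1.2]
width: 0.0006
gripper_force: 0.0
```

```bash
python3 - <<'E'
from station import *
import cv2,numpy as np
print(get_state()["eef_pos"],get_state()["q"].round(3),get_state()["force"])
a=grab_frame("wrist");b=grab_frame("scene")[80:230,250:450]
cv2.imwrite("pics/w3.png",np.hstack([cv2.resize(a,(400,300)),cv2.resize(b,(400,300))]))
E
```

```text
[0.4896547  0.19876991 0.18124982] [ 0.951 -0.002 -0.785  0.49  -0.695  0.098] [0.12173856 0.89773163 1.24461385]
```

View pics/w3.png

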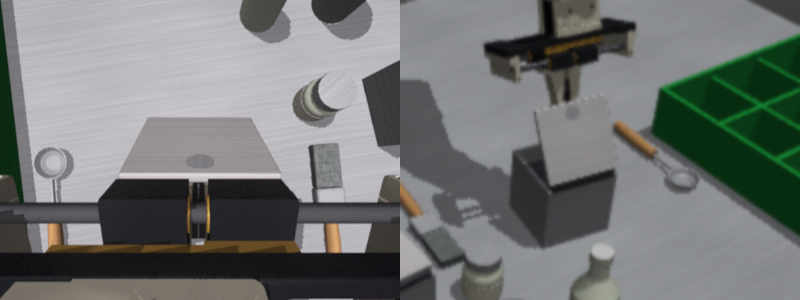

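The right half shows the lid pushed up to roughly 55–60° (edge near (575,105)) with the fingertips behind it, so the push goes on.

Call:
apply_moves --steps '[{"translation":[0.03,-0.008,0.012],"rotation":[0,0,0]},{"translation":[0.06,-0.016,0.022],"rotation":[0,0,0]},{"translation":[0.09,-0.02,0.03],"rotation":[0,0,0]},{"translation":[0.12,-0.025,0.038],"rotation":[0,0,0]},{"translation":[0.15,-0.03,0.045],"rotation":[0,0,0]},{"translation":[0.18,-0.035,0.05],"rotation":[0,0,0]},{"translation":[0.215,-0.04,0.052],"rotation":[0,0,0]},{"translation":[0.25,-0.045,0.054],"rotation":[0,0,0]},{"translation":[0.275,-0.05,0.055],"rotation":[0,0,0]},{"translation":[0.275,-0.05,0.055],"rotation":[0,0,0]}]'

```text
t: 7.85
eef_pos: [0.5606, 0.1858, 0.1983]
ee_rot: [3.138, -0.347, -0.156]
force: [-3.8, -6.0, 24.4]
width: 0.0008
gripper_force: 11.6
```

```bash
python3 - <<'E'
from station import *
import cv2,numpy as np
print(get_state()["eef_pos"],get_state()["q"].round(3),get_state()["force"])
a=grab_frame("wrist");b=grab_frame("scene")[80:230,250:450]
cv2.imwrite("pics/w4.png",np.hstack([cv2.resize(a,(400,300)),cv2.resize(b,(400,300))]))
E
```

```text
[0.56062433 0.18581168 0.19834274] [ 0.812  0.077 -0.648  0.454 -0.698  0.274] [-3.83821392 -5.9963215  24.40585128]
```

View pics/w4.png

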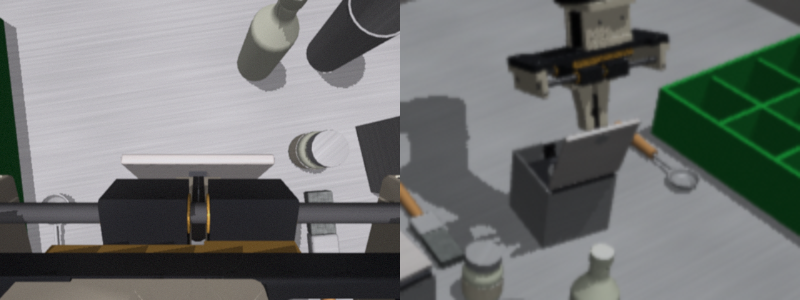

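The lid looks past upright (edge strip from about (122,160) to (272,160) in the wrist half), but the upward force of 24 N is unwanted, so I relieve it upward and then back off.

Call:
apply_moves --steps '[{"translation":[-0.01,0.002,0.01],"rotation":[0,0,0]},{"translation":[-0.02,0.003,0.02],"rotation":[0,0,0]},{"translation":[-0.04,0.006,0.03],"rotation":[0,0,0]},{"translation":[-0.07,0.011,0.04],"rotation":[0,0,0]},{"translation":[-0.11,0.017,0.05],"rotation":[0,0,0]},{"translation":[-0.15,0.023,0.05],"rotation":[0,0,0]},{"translation":[-0.19,0.03,0.05],"rotation":[0,0,0]},{"translation":[-0.22,0.035,0.05],"rotation":[0,0,0]},{"translation":[-0.24,0.038,0.05],"rotation":[0,0,0]},{"translation":[-0.24,0.038,0.05],"rotation":[0,0,0]}]'

```text
t: 8.78
eef_pos: [0.4964, 0.1955, 0.2065]
ee_rot: [3.136, -0.341, -0.154]
force: [0.0, -0.5, 0.6]
width: 0.0003
gripper_force: 0.0
```

```bash
python3 - <<'E'
from station import *
import cv2,numpy as np
print(get_state()["eef_pos"],get_state()["ee_rot"],get_state()["q"].round(3),get_state()["force"])
a=grab_frame("wrist");b=grab_frame("scene")[80:230,250:450]
cv2.imwrite("pics/wr5.png",a)
cv2.imwrite("pics/w5.png",np.hstack([cv2.resize(a,(400,300)),cv2.resize(b,(400,300),interpolation=cv2.INTER_CUBIC)]))
E
```

```text
[0.49639716 0.19554748 0.20652598] [ 3.13627787 -0.34104149 -0.15365362] [ 0.941 -0.021 -0.727  0.45  -0.76   0.162] [ 0.01941834 -0.54605565  0.59843953]
```

View pics/w5.png

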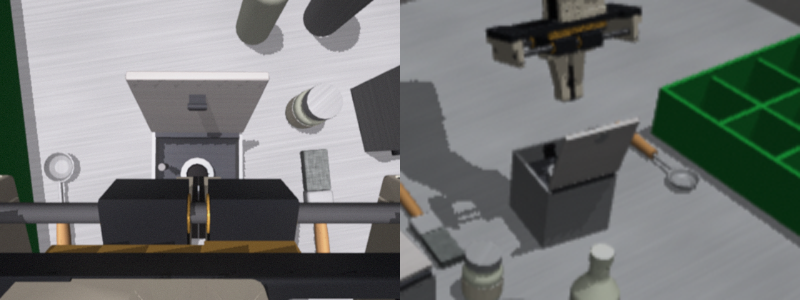

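The wrist half shows the lid leaning back (free edge at y≈74, catch hook under it at (198,102)), the pin at (162,168) and the prime button in its white ring around (198,172).

```bash
python3 - <<'E'
from station import *
from h import *
c=camera_model("wrist")
e=np.array([.988,-.155,0]);n=np.array([.155,.988,0]);H=np.array([.55,.1865,.112])
for th in(1.6,1.7,1.8,1.85):
    d=-np.cos(th)*e+np.sin(th)*np.array([0,0,1])
    print(th,(proj(c,[H+.105*d+.055*n,H+.105*d-.055*n])/1.4).round(0).tolist())
print((proj(c,[H-.05*e-[0,0,.014],H-.04*e+.039*n+[0,0,.018],H+.055*n,H-.055*n])/1.4).round(0))
b=H-.05*e;print(b,(b-get_state()["eef_pos"])/.25)
E
```

```text
1.6 [[124.0, 110.0], [275.0, 110.0]]
1.7 [[125.0, 96.0], [274.0, 96.0]]
1.8 [[126.0, 83.0], [273.0, 83.0]]
1.85 [[126.0, 77.0], [272.0, 77.0]]
[[198. 174.]
 [163. 167.]
 [152. 133.]
 [245. 133.]]
[0.5006  0.19425 0.112  ] [ 0.01322971 -0.00565294 -0.37830108]
```

```bash
python3 - <<'E'
import cv2
a=cv2.imread("pics/wr5.png")[90:260,150:400];cv2.imwrite("pics/c5.png",cv2.resize(a,None,fx=3,fy=3,interpolation=cv2.INTER_CUBIC))
E
```

```text
(no output)
```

View pics/c5.png

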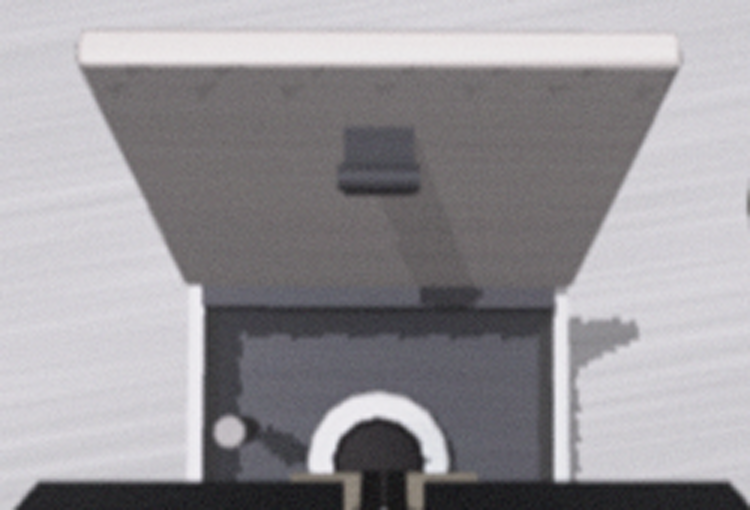

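The lid stands at about 1.83 rad, and the button and pin lie where the model predicts. Next I reduce the tilt to 10° and come down on the button.

Call:
apply_moves --steps '[{"translation":[0.003,-0.001,0],"rotation":[0.015,0.1,0]},{"translation":[0.006,-0.003,0],"rotation":[0.035,0.22,0]},{"translation":[0.012,-0.006,0],"rotation":[0.052,0.329,0]},{"translation":[0.014,-0.006,-0.05],"rotation":[0.052,0.329,0]},{"translation":[0.014,-0.006,-0.13],"rotation":[0.052,0.329,0]},{"translation":[0.014,-0.006,-0.22],"rotation":[0.052,0.329,0]},{"translation":[0.014,-0.006,-0.3],"rotation":[0.052,0.329,0]},{"translation":[0.014,-0.006,-0.36],"rotation":[0.052,0.329,0]},{"translation":[0.014,-0.006,-0.39],"rotation":[0.052,0.329,0]},{"translation":[0.014,-0.006,-0.39],"rotation":[0.052,0.329,0]}]'

```text
t: 9.72
eef_pos: [0.5004, 0.1928, 0.107]
ee_rot: [3.133, -0.164, -0.155]
force: [-0.2, -0.6, 0.2]
width: 0.0002
gripper_force: 0.0
```

Call:
apply_moves --steps '[{"translation":[0,0,-0.005],"rotation":[0,0,0]},{"translation":[0,0,-0.01],"rotation":[0,0,0]},{"translation":[0,0,-0.015],"rotation":[0,0,0]},{"translation":[0,0,-0.02],"rotation":[0,0,0]},{"translation":[0,0,-0.02],"rotation":[0,0,0]},{"translation":[0,0,-0.02],"rotation":[0,0,0]},{"translation":[0,0,-0.02],"rotation":[0,0,0]},{"translation":[0,0,-0.02],"rotation":[0,0,0]},{"translation":[0,0,-0.02],"rotation":[0,0,0]},{"translation":[0,0,-0.02],"rotation":[0,0,0]}]'

```text
t: 10.55
eef_pos: [0.5009, 0.1938, 0.104]
ee_rot: [3.136, -0.167, -0.155]
force: [0.7, 1.4, -0.3]
width: 0.0008
gripper_force: 0.0
```

Call:
apply_moves --steps '[{"translation":[0,0,-0.008],"rotation":[0,0,0]},{"translation":[0,0,-0.016],"rotation":[0,0,0]},{"translation":[0,0,-0.02],"rotation":[0,0,0]},{"translation":[0,0,-0.024],"rotation":[0,0,0]},{"translation":[0,0,-0.028],"rotation":[0,0,0]},{"translation":[0,0,-0.032],"rotation":[0,0,0]},{"translation":[0,0,-0.036],"rotation":[0,0,0]},{"translation":[0,0,-0.036],"rotation":[0,0,0]},{"translation":[0,0,-0.036],"rotation":[0,0,0]},{"translation":[0,0,-0.036],"rotation":[0,0,0]}]'

```text
t: 11.38
eef_pos: [0.501, 0.1939, 0.0951]
ee_rot: [3.137, -0.167, -0.155]
force: [-0.9, -0.2, 4.1]
width: 0.0004
gripper_force: 1.9
```

Call:
apply_moves --steps '[{"translation":[0,0,-0.003],"rotation":[0,0,0]},{"translation":[0,0,-0.006],"rotation":[0,0,0]},{"translation":[0,0,-0.009],"rotation":[0,0,0]},{"translation":[0,0,-0.012],"rotation":[0,0,0]},{"translation":[0,0,-0.015],"rotation":[0,0,0]},{"translation":[0,0,-0.015],"rotation":[0,0,0]},{"translation":[0,0,-0.015],"rotation":[0,0,0]},{"translation":[0,0,-0.015],"rotation":[0,0,0]},{"translation":[0,0,-0.015],"rotation":[0,0,0]},{"translation":[0,0,-0.015],"rotation":[0,0,0]}]'

```text
t: 12.22
eef_pos: [0.5013, 0.1939, 0.0928]
ee_rot: [3.137, -0.168, -0.155]
force: [-8.8, -2.3, 22.3]
width: 0.0007
gripper_force: 10.9
```

The force profile (4.1 N at 4.5 mm, then a hard stop near 6 mm) shows the button fully in. Releasing.

Call:
apply_moves --steps '[{"translation":[0,0,0.01],"rotation":[0,0,0]},{"translation":[0,0,0.04],"rotation":[0,0,0]},{"translation":[0,0,0.09],"rotation":[0,0,0]},{"translation":[0,0,0.16],"rotation":[0,0,0]},{"translation":[-0.02,0,0.24],"rotation":[0,0,0]},{"translation":[-0.05,0,0.32],"rotation":[0,0,0]},{"translation":[-0.09,0,0.4],"rotation":[0,0,0]},{"translation":[-0.12,0,0.48],"rotation":[0,0,0]},{"translation":[-0.14,0,0.54],"rotation":[0,0,0]},{"translation":[-0.14,0,0.54],"rotation":[0,0,0]}]'

```text
t: 13.05
eef_pos: [0.4662, 0.1946, 0.2293]
ee_rot: [3.14, -0.169, -0.155]
force: [-0.8, 0.7, -0.1]
width: 0.0003
gripper_force: 0.0
```

```bash
python3 - <<'E'
from station import *
import cv2,numpy as np
print(get_state()["eef_pos"],get_state()["force"])
a=grab_frame("wrist");b=grab_frame("scene")
cv2.imwrite("pics/w6.png",np.hstack([cv2.resize(a,(400,300)),cv2.resize(b,(400,300))]))
E
```

```text
[0.46616858 0.19457911 0.22933592] [-0.83865596  0.7304765  -0.06289927]
```

View pics/w6.png

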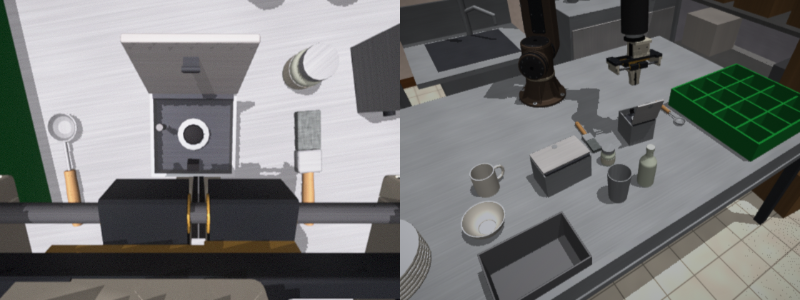

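The small lid leans back, the button at (193,134) is free, the wide box is shut and the bystanders are where they were.

```bash
python3 -c "
from station import *
print(job_done())"
```

```text
the job is handed in; nothing more can be done
None
```

The job is handed in at about 13 s: the small lid leans open at about 1.83 rad, the prime button was pressed fully in (judged from force and travel) and released, and the wide box stayed shut with nothing around it visibly moved.

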